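# Draw the oven rack out with the hook

### The job

The garlic in the mini oven is done and the rack is hot: pick up the hook by its wooden handle, drop its bent end into the wire loop at the front of the rack, and draw the rack out past its stiff bump until the spring catch snaps in and holds it, pulling gently enough not to yank the rack or upset the dish. Then unhook, leave the rack out, and lay the hook flat on the bare worktop. Touch the oven and rack with the hook only, and leave the other things as they stand.

Things in the scene. Friction and masses are not known exactly. Their poses are not given: they have to be found in the camera images.
- oven: Fixed aluminium mini oven, 360 wide (y), 260 deep (x), 225 mm high. Origin: on the worktop under the middle of its front; x from its mouth (x = 0) to its back, y to the left seen from the robot, z up. Cavity y -0.085 to 0.165, z 0.050 to 0.205. Its glass door is dropped open: x -0.167 to 0, y -0.091 to 0.171, top at z = 0.046; clear above.
- rack: Chrome wire rack, 224 x 216 mm, sliding along the oven's x, out toward -x, with 3 N drag; axes as the oven's. Origin: middle of its upper side, 105 mm over the worktop. It comes out 35 to 105 mm to its firm stop, differing each time (see catch); a bump 17 mm before the stop takes 8 to 11 N to pass, and the last 2 mm before the stop it is caught. Over 20 N is a yank.
- rack_loop (a point): Centre of the opening of the wire loop at the middle of the rack's front edge, before the oven's mouth; axes as the oven's. The loop lies level, open above and below (50 mm free below): opening 14 mm in x by 34 mm in y, in 5 mm round wire.
- catch (a joint): Spring catch on the left wall of the cavity; where along the runner it is clipped differs each time and is not measured. Nose position in m: 0 while the rack's rail holds it back, -0.002 on the bump, +0.0035 when snapped into the notch (rack caught, out).
- hook_tool: Hook, 193 mm long, 0.1 kg, lying on the worktop: wooden handle 110 x 22 x 22 mm (x -0.075 to 0.035), then a 6 mm steel rod that rises to z = 0.033 and ends in a leg bent straight down at x = 0.118, 28 mm of it free, tip at z = 0.002. Origin: on the handle's underside below the grip point; x along the handle to the hook, z up.
- tool_grip (a point): Grip point of the hook, near its balance: in the middle of the 22 mm square handle, 11 mm above its underside; axes as the hook's.
- hook_tip (a point): Lowest point of the hook's leg; axes as the hook's.
- dish: Small white ceramic baking dish, 110 mm wide, 38 mm high, standing on the rack with a garlic bulb in it. Origin: centre of its underside, z up.
- garlic: Garlic bulb, 60 mm, in the dish. Origin: its underside.
- pepper_mill: Dark wooden pepper mill, 58 mm wide, 170 mm high, to the right before the oven; stays. Origin: centre of its underside.
- spice_jar: Spice jar with a green cap, 46 mm wide, 106 mm high, to the right before the oven; stays. Origin: centre of its underside.
- honey_jar: Jar with a red lid, 65 mm wide, 100 mm high, to the left before the oven; stays. Origin: centre of its underside.
- lemon: Lemon, 78 x 55 x 56 mm, to the left before the oven; stays. Origin: its underside.

How it is judged (in metres and radians):
On the way, in this order (a step that is already met when the one before it is completed fails the run):
1. the hook's leg stands in the rack's loop (x of hook_tip in the frame of rack_loop between -0.009 and 0.009 m and y of hook_tip in the frame of rack_loop between -0.02 and 0.02 m and z of hook_tip in the frame of rack_loop between -0.032 and -0.004 m), for 0.1 s.
2. the rack is drawn out by the hook until the spring catch has snapped in (value of joint catch above 0.002 m), for 0.04 s.
At the end, for the whole second after the job is handed in: The rack stands out, caught by the spring catch (catch joint above 2 mm), with the dish upright on it and the garlic in the dish; the hook lies flat on the worktop (underside within 6 mm of it, tilt under 0.12 rad), unhooked and let go; all at rest (value of joint catch above 0.002 m and height (world z) of hook_tool below 0.006 m and height (world z) of hook_tip below 0.012 m and angle between hook_tool's own z axis and vertical below 0.12 rad and linear speed of each of hook_tool, rack, dish below 0.02 m/s and angle between dish's own z axis and vertical below 0.15 rad and height (world z) of each of dish, garlic above 0.1 m and horizontal distance between garlic and dish below 0.045 m); the robot touches nothing.
It fails at once if the rack is yanked or the oven knocked: the hook bears on the oven with its rack by more than 20 N (contact force between hook_tool and oven above 20 N).
It fails at once if the gripper or arm touches the hot oven, rack or dish (contact force between any of the fingers, the arm and oven above 0.5 N or contact force between any of the fingers, the arm and dish above 0.5 N).
It fails at once if the dish is tipped or jerked along (angle between dish's own z axis and vertical above 0.2 rad or linear speed of dish above 0.35 m/s).
It fails at once if a thing that stood by is moved by more than 20 mm (distance of any of pepper_mill, spice_jar, honey_jar, lemon from where it was at the start of the episode above 0.02 m).
It also fails if it takes over 64 s, if anything falls off the work surface, if the arm or the gripper's body presses on something with over 40 N, if the wrist force passes 120 N, or if a joint passes its speed limit or range.

### The arm

A 6-joint arm with a two-finger parallel gripper is mounted at the origin on a cart in front of the work surface, level with it; the furniture and walls round the work are solid. World frame = base frame: x ahead of the robot, y to its left, z up, the work surface at z = 0. Lengths are in mm, angles in rad, forces in N, time in s.
With the tool pointing down it reaches from about 275 to 850 mm from the base axis. Payload 19 kg.
Tool frame: the origin (TCP) lies at the very end of the fingers, on their centre line; the grasp point (between the pads) lies 19 mm behind it; z points along the fingers, y is the line along which they close (so a half turn about z gives the same grasp; the last joint's range is limited). The gripper opens to 85 mm and grips with 20 to 120 N. Pads are 22 mm wide; open, the fingers measure 114 mm over their backs; the gripper's body (76 mm by 85 mm) begins 54 mm behind the grasp point. The pads swing forward as they close: fully open they stand 13 mm farther back than shut.
Start: joints at [1.002, 0.15, 1.437, -0, 1.554, -0.134], TCP at [242.206, 521.466, 231.267] pointing down, gripper open.
Joint ranges: [-2.8, 2.8], [-0.68, 2.1], [0.12, 2.68], [-1.39, 4.53], [0.16, 2.79], [-2.81, 2.81]. Speed limits (rad/s): [1.89, 1.89, 2.22, 3.01, 3.01, 3.01].

### API

Orientations are given as a unit quaternion [x, y, z, w].
In Python, from plant import arm, snapshot, camera_params gives the robot as it stands.
- The arm moves only by the tool play_rows, never from a script. Its argument "increments" is a list of rows, each an object with "xyz": the shift along the tool's x, y, z in fractions of the full range, 1 being 80 cm, a list of three; "turn": the turn, a rotation vector about the tool's x, y, z in a scale on which 1.0 is 180 degrees, a list of three; "grip": the opening, from 0 (shut) to 1 (fully open). In form: [{"xyz": [tx, ty, tz], "turn": [ax, ay, az], "grip": grip}, ...]. A call has 1 to 10 rows; each row is the pose to reach, as a shift and turn from the pose commanded when the call began, along the tool's axes at that moment; what a row does not reach only later rows make up. A row lasts 1/10 s, in which the tool goes at most 50 mm and 8.59 degrees, less where a joint would pass 70% of its speed; a pose out of reach is approached as far as the arm can. Shift and turn numbers lie between -1 and 1, and a call with a number outside is refused. A call with a gripper value outside its range is refused whole. The fingers move at their own pace and stop on an object; "newtons" is the grip in N (left out, the last holds). Time passes only in rows, so rows that repeat a pose let the fingers close. It gives the time, the measured TCP pose, the force, the opening and the grip force at its end, in the units of the state.
- arm.observe(): the state, without advancing time (a new reading comes with each control period).
- snapshot(name): name is "side" or "top"; returns the picture (480x640x3 uint8, blue, green, red); there is no depth.
- camera_params(name): a dict with "intrinsics" (3x3 intrinsics, pixels), "dist_coeffs" ([k1, k2, p1, p2, k3] as OpenCV has them; the pictures are not rectified), "rvec" (rotation vector, rad) and "tvec" (3), from world to camera coordinates, as OpenCV has them. Camera axes: x right, y down, z forward; pixel columns grow to the right and rows downward; lengths in mm; the calibration is good to about 2 mm. A picture is of the moment at which its call begins. camera_params takes no time and is no camera call.
- arm.sign_off(): hands the job in; it is judged then, once.
The state is a dict: "clock": time; "joints": joint angles; "qd": joint speeds; "tau": joint torques, N m; "tool_pos": TCP position; "orientation": TCP orientation; "contact_force": force on the tool from outside, world axes, zero at the start; "torque": the same for the moment, N m; "finger_gap": finger opening in mm; "finger_force": force on a finger pad.
Only numpy, scipy, OpenCV 4.12 (cv2) and the standard library are available. Lean on these libraries where they do the work, as an engineer would, in place of code of your own. Each camera call takes 0.05 s, during which the arm holds its last target. There are 200 camera calls.

## Working session

There is one attempt and no reset: what is moved stays moved. The work goes in short steps, Python scripts to look and compute and a tool call to move; the robot and the scene stay as the last step left them, time stands still between calls to the robot, and variables do not carry over. Pictures are saved under pics/ and viewed, at most 10 in all, crops included, and the job is handed in when it is done.

Besides the shell and the picture viewer there is one more tool, called after ">>>" in YAML: its name, and indented under it one key for each argument. play_rows: Moves the arm, as the interface text tells. Its arguments: {"type":"object","properties":{"increments":{"type":"array","items":{"type":"object","properties":{"xyz":{"type":"array","items":{"type":"number"}},"turn":{"type":"array","items":{"type":"number"}},"grip":{"type":"number"}}}},"newtons":{"type":"number"}},"required":["increments"]}

```bash
mkdir -p pics; ls; cat > h.py <<'E'
import numpy as np, cv2, json
from plant import arm, snapshot, camera_params
def cam(n):
    p=camera_params(n); K=np.array(p['intrinsics'],float).reshape(3,3); d=np.array(p['dist_coeffs'],float)
    R=cv2.Rodrigues(np.array(p['rvec'],float))[0]; t=np.array(p['tvec'],float).ravel()
    return K,d,R,t
def ray(n,uv):
    K,d,R,t=cam(n); u=cv2.undistortPoints(np.array(uv,float).reshape(-1,1,2),K,d).reshape(-1,2)
    D=np.c_[u,np.ones(len(u))]@R; return -R.T@t, D/np.linalg.norm(D,axis=1)[:,None]
def onz(n,uv,z):
    c,D=ray(n,uv); return c+D*((z-c[2])/D[:,2])[:,None]
def tri(uvs,uvt):
    out=[]
    for a,b in zip(uvs,uvt):
        c1,d1=ray('side',[a]); c2,d2=ray('top',[b]); A=np.c_[d1[0],-d2[0]]
        s=np.linalg.lstsq(A,c2-c1,rcond=None)[0]; p=c1+s[0]*d1[0]; q=c2+s[1]*d2[0]
        out.append(np.r_[(p+q)/2,np.linalg.norm(p-q)])
    return np.array(out)
def proj(n,P):
    K,d,R,t=cam(n); return cv2.projectPoints(np.array(P,float).reshape(-1,1,3),cv2.Rodrigues(R)[0],t,K,d)[0].reshape(-1,2)
E
python3 - <<'E'
from h import *
np.set_printoptions(precision=2,suppress=True)
for n in('side','top'):
    cv2.imwrite(f'pics/{n}0.png',snapshot(n)); print(n,ray(n,[[320,240]]))
print(arm.observe())
E
```

```text
pics
side (array([215.99, 170.73, 977.06]), array([[ 0.38, -0.22, -0.9 ]]))
top (array([ 476.54,  -70.09, 1081.77]), array([[ 0.15,  0.01, -0.99]]))
{'clock': 0.1, 'joints': array([ 1.  ,  0.15,  1.44, -0.  ,  1.55, -0.13]), 'qd': array([-0., -0., -0., -0.,  0., -0.]), 'tau': array([  0.  , -71.44, -57.18,  -0.  ,   0.01,   0.  ]), 'tool_pos': array([242.11, 521.32, 230.79]), 'orientation': array([ 0.22,  0.98, -0.  , -0.  ]), 'contact_force': array([ 0.13,  0.92, -0.78]), 'torque': array([ 0.01, -0.06, -0.04]), 'finger_force': 0.0, 'finger_gap': 85.35621814633714}
```

View pics/side0.png

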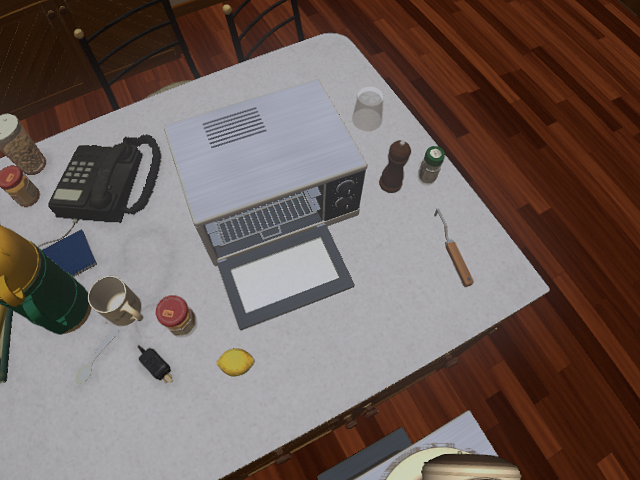

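View pics/top0.png

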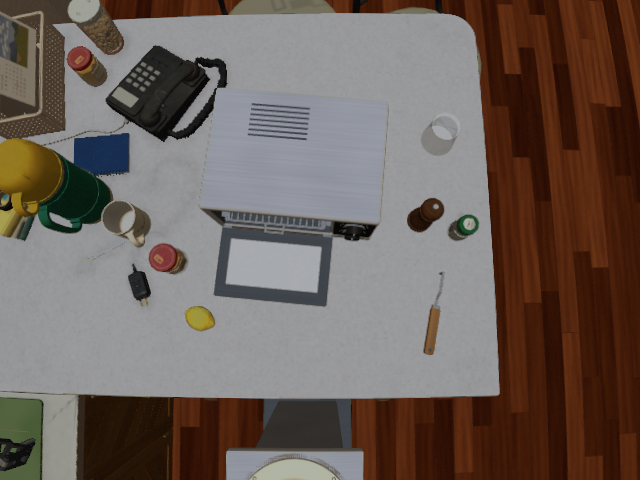

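The side view shows the hook at about (460,262) and the oven mouth with its rack near (268,215). In the top view the hook's handle is at (432,330), its leg at (441,273) and the loop at about (274,230). I'll zoom in on these next.

```bash
python3 - <<'E'
import cv2,numpy as np
s=cv2.imread('pics/side0.png');t=cv2.imread('pics/top0.png')
def c(im,x,y,w,h): return cv2.resize(im[y:y+h,x:x+w],(400,300),interpolation=cv2.INTER_CUBIC)
a=np.vstack([np.hstack([c(s,210,180,120,90),c(t,210,190,120,90)]),np.hstack([c(s,400,200,120,90),c(t,380,265,120,90)])])
cv2.imwrite('pics/z0.png',a)
from h import *
np.set_printoptions(precision=2,suppress=True)
# handle mask
for n,im,(x,y,w,h) in(('side',s,(430,230,60,70)),('top',t,(410,295,45,70))):
    hsv=cv2.cvtColor(im,cv2.COLOR_BGR2HSV)[y:y+h,x:x+w]
    m=((hsv[...,1]>90)&(hsv[...,0]<25)&(hsv[...,2]>50)).astype(np.uint8)
    k,l,st,ce=cv2.connectedComponentsWithStats(m); i=1+st[1:,4].argmax()
    pts=np.argwhere(l==i)[:,::-1]+[x,y]
    r=cv2.minAreaRect(pts.astype(np.float32)); print(n,st[i,4],ce[i]+[x,y],r, cv2.boxPoints(r).tolist())
    print(onz(n,cv2.boxPoints(r),22),onz(n,[r[0]],11))
E
```

```text
side 394 [459.38 262.88] ((459.2000732421875, 263.4000244140625), (46.51021194458008, 9.838699340820312), 63.43495178222656) [[444.40008544921875, 244.80003356933594], [453.2000732421875, 240.40000915527344], [474.00006103515625, 282.0], [465.2000732421875, 286.4000244140625]]
[[ 479.43 -315.83   22.  ]
 [ 479.05 -341.03   22.  ]
 [ 371.19 -322.27   22.  ]
 [ 372.21 -298.17   22.  ]] [[ 426.85 -324.66   11.  ]]
top 430 [431.67 330.47] ((431.57513427734375, 331.01153564453125), (9.655632972717285, 46.22538375854492), 8.746161460876465) [[423.28900146484375, 353.1213684082031], [430.31793212890625, 307.4335021972656], [439.86126708984375, 308.9017028808594], [432.83233642578125, 354.5895690917969]]
[[ 373.6  -300.12   22.  ]
 [ 478.55 -320.11   22.  ]
 [ 474.85 -342.58   22.  ]
 [ 369.9  -322.31   22.  ]] [[ 423.42 -323.75   11.  ]]
```

View pics/z0.png

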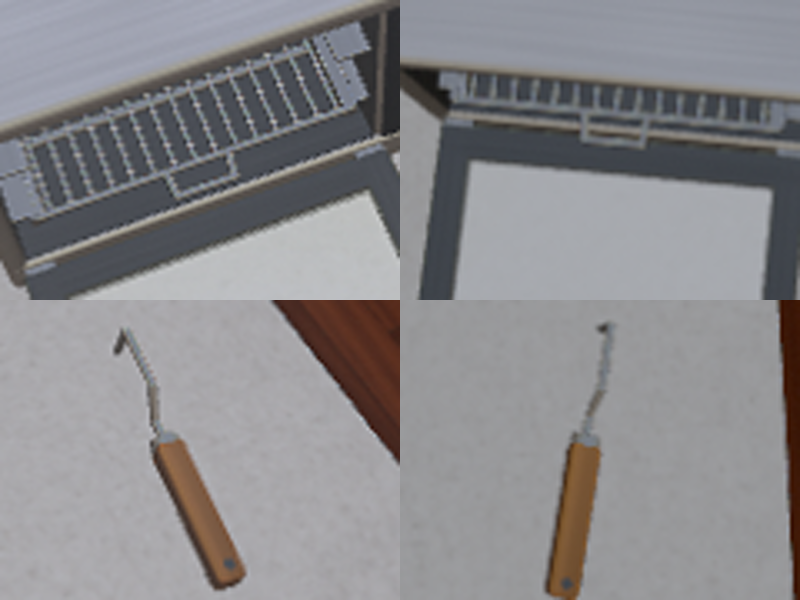

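```bash
python3 - <<'E'
from h import *
np.set_printoptions(precision=1,suppress=True)
S=lambda x,y:[210+x/3.333-.35,180+y/3.333-.35]; T=lambda x,y:[210+x/3.333-.35,190+y/3.333-.35]
print('loop corners BL BR FR FL',tri([S(168,175),S(231,153),S(237,177),S(180,195),S(204,175)],[T(183,115),T(245,120),T(241,145),T(183,139),T(213,130)]))
S=lambda x,y:[400+x/3.333-.35,200+y/3.333-.35]; T=lambda x,y:[380+x/3.333-.35,265+y/3.333-.35]
print('bend,tip,ferrule,knob',tri([S(127,32),S(118,52),S(166,138),S(229,264)],[T(210,25),T(203,28),T(187,138),T(167,284)]))
hs,ht=[[448.8,242.6],[469.6,284.2]],[[435.1,308.2],[427.8,353.9]]
print('handle ends',tri(hs,ht))
print('door front top',onz('top',[[215,296],[327,305]],46),onz('side',[[239,327],[353,287]],46))
print('roof front',onz('top',[[203,208],[379,221]],225),onz('side',[[194,222],[366,163]],225))
E
```

```text
loop corners BL BR FR FL [[663.   59.5 109.2   0.4]
 [658.7  17.7 109.9   1. ]
 [642.9  20.9 106.2   0.1]
 [646.6  59.  109.4   0.2]
 [652.7  39.3 108.8   0. ]]
bend,tip,ferrule,knob [[ 560.  -348.8   36.8    0.3]
 [ 561.  -352.1    3.2    1.5]
 [ 481.9 -333.1   20.7    0.8]
 [ 382.  -313.6   26.9    2. ]]
handle ends [[ 478.  -329.9   22.     3.9]
 [ 371.7 -310.6   21.3    0.3]]
door front top [[507.2 180.4  46. ]
 [486.1 -77.7  46. ]] [[515.6 183.4  46. ]
 [482.4 -69.4  46. ]]
roof front [[ 674.   166.3  225. ]
 [ 645.4 -178.6  225. ]] [[ 680.5  175.2  225. ]
 [ 646.6 -177.9  225. ]]
```

```bash
cat >> h.py <<'E'
from scipy.spatial.transform import Rotation as Ro
def go(x,y,z,hookyaw):
    # tool down, tool y axis at hookyaw+90deg (deg)
    o=arm.observe(); Rc=Ro.from_quat(o['orientation']); p=o['tool_pos']
    b=np.radians(hookyaw+90); yv=np.array([np.cos(b),np.sin(b),0]); zv=np.array([0,0,-1.]); 
    Rt=Ro.from_matrix(np.c_[np.cross(yv,zv),yv,zv])
    print('t',round(o['clock'],2),'pos',p.round(1),'f',o['contact_force'].round(1),'gap',round(o['finger_gap'],1),round(o['finger_force'],1))
    print('xyz m',(Rc.inv().apply(np.array([x,y,z])-p)/1000).round(4),'turn',np.degrees((Rc.inv()*Rt).as_rotvec()).round(2))
E
python3 -c "
from h import *
go(444.5,-325,150,-10.9)"
```

```text
t 0.1 pos [242.1 521.3 230.8] f [ 0.1  0.9 -0.8] gap 85.4 0.0
xyz m [-0.54   -0.6823  0.0814] turn [-6.000e-02 -1.000e-02 -1.401e+01]
```

Units first: shifts go in shares of 80 cm and turns go in shares of 180 degrees. So -0.366 m / 0.8 = -0.4575, -0.328 m / 0.8 = -0.41, -14 degrees / 180 = -0.0778.

>>> play_rows:
  increments:
    - {"xyz":[-0.025,-0.0313,0],"turn":[0,0,-0.0111],"grip":1}
    - {"xyz":[-0.0625,-0.075,0],"turn":[0,0,-0.0278],"grip":1}
    - {"xyz":[-0.1,-0.125,0],"turn":[0,0,-0.05],"grip":1}
    - {"xyz":[-0.1375,-0.1725,0],"turn":[0,0,-0.0778],"grip":1}
    - {"xyz":[-0.175,-0.22,0],"turn":[0,0,-0.0778],"grip":1}
    - {"xyz":[-0.2125,-0.2675,0],"turn":[0,0,-0.0778],"grip":1}
    - {"xyz":[-0.25,-0.315,0],"turn":[0,0,-0.0778],"grip":1}
    - {"xyz":[-0.2875,-0.3625,0],"turn":[0,0,-0.0778],"grip":1}
    - {"xyz":[-0.325,-0.41,0],"turn":[0,0,-0.0778],"grip":1}
    - {"xyz":[-0.3625,-0.4575,0],"turn":[0,0,-0.0778],"grip":1}

```text
clock: 1.1
tool_pos: [350.3, 68.3, 231.3]
orientation: [0.095, 0.995, -0.0, 0.0]
contact_force: [1.0, 1.3, 0.1]
finger_gap: 85.1
finger_force: 0.0
```

```bash
python3 -c "
from h import *
go(444.5,-325,150,-10.9)"
```

```text
t 1.1 pos [350.3  68.3 231.3] f [1.  1.3 0.1] gap 85.1 0.0
xyz m [-0.1668 -0.3684  0.0814] turn [ 0.    0.03 -0.  ]
```

Scaled: -0.368 m / 0.8 = -0.46, -0.095 m / 0.8 = -0.1188.

>>> play_rows:
  increments:
    - {"xyz":[-0.0238,-0.0525,0],"turn":[0,0,0],"grip":1}
    - {"xyz":[-0.0475,-0.105,0],"turn":[0,0,0],"grip":1}
    - {"xyz":[-0.0713,-0.1575,0],"turn":[0,0,0],"grip":1}
    - {"xyz":[-0.095,-0.21,0],"turn":[0,0,0],"grip":1}
    - {"xyz":[-0.1188,-0.2625,0],"turn":[0,0,0],"grip":1}
    - {"xyz":[-0.1425,-0.315,0.0125],"turn":[0,0,0],"grip":1}
    - {"xyz":[-0.1663,-0.3675,0.0375],"turn":[0,0,0],"grip":1}
    - {"xyz":[-0.1875,-0.4138,0.0625],"turn":[0,0,0],"grip":1}
    - {"xyz":[-0.2025,-0.4463,0.0875],"turn":[0,0,0],"grip":1}
    - {"xyz":[-0.2088,-0.46,0.1013],"turn":[0,0,0],"grip":1}

```text
clock: 2.1
tool_pos: [444.4, -324.6, 147.9]
orientation: [0.096, 0.995, 0.001, -0.001]
contact_force: [0.7, 0.4, -1.3]
finger_gap: 85.6
finger_force: 0.0
```

```bash
python3 -c "
from h import *
go(444.5,-325,5,-10.9)
cv2.imwrite('pics/t1.png',snapshot('top')[230:410,330:570])"
```

```text
t 2.1 pos [ 444.4 -324.6  147.9] f [ 0.7  0.4 -1.3] gap 85.6 0.0
xyz m [-0.0005 -0.0006  0.1429] turn [ 0.07 -0.14 -0.11]
```

Scaled: 0.145 m / 0.8 = 0.1813, 0.14 m / 0.8 = 0.175.

>>> play_rows:
  increments:
    - {"xyz":[0,0,0.025],"turn":[0,0,0],"grip":1}
    - {"xyz":[0,0,0.0563],"turn":[0,0,0],"grip":1}
    - {"xyz":[0,0,0.0875],"turn":[0,0,0],"grip":1}
    - {"xyz":[0,0,0.1188],"turn":[0,0,0],"grip":1}
    - {"xyz":[0,0,0.1438],"turn":[0,0,0],"grip":1}
    - {"xyz":[0,0,0.1625],"turn":[0,0,0],"grip":1}
    - {"xyz":[0,0,0.175],"turn":[0,0,0],"grip":1}
    - {"xyz":[0,0,0.1813],"turn":[0,0,0],"grip":1}
    - {"xyz":[0,0,0.1813],"turn":[0,0,0],"grip":1}

```text
clock: 3.05
tool_pos: [445.0, -322.5, 5.4]
orientation: [0.095, 0.995, 0.0, -0.0]
contact_force: [0.3, 0.1, -0.3]
finger_gap: 85.2
finger_force: 0.0
```

```bash
python3 -c "
from h import *
go(444.5,-325,5,-10.9)
a=snapshot('side')[190:310,390:550]; b=snapshot('top')[240:360,360:520]
cv2.imwrite('pics/g1.png',cv2.resize(np.hstack([a,b]),None,fx=2.5,fy=2.5))"
```

```text
t 3.05 pos [ 445.  -322.5    5.4] f [ 0.3  0.1 -0.3] gap 85.2 0.0
xyz m [-0.     -0.0026  0.0004] turn [ 0.   -0.01  0.01]
```

View pics/g1.png

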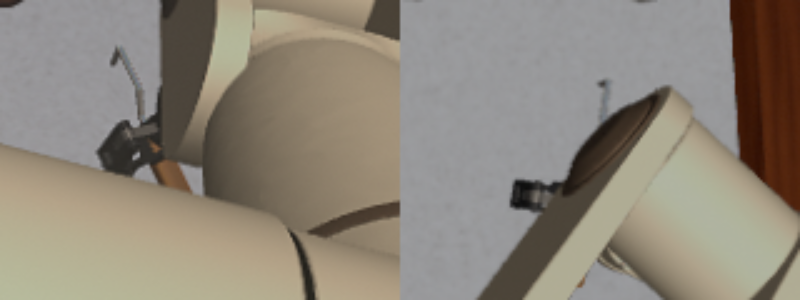

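The fingers straddle the handle, which shows at about (170,175) in the left half. The hook's leg is clear in both views. Next I'll close with a moderate grip and lift a little.

Scaled: -0.0025 m / 0.8 = -0.0031.

>>> play_rows:
  increments:
    - {"xyz":[0,-0.0031,0],"turn":[0,0,0],"grip":0.6}
    - {"xyz":[0,-0.0031,0],"turn":[0,0,0],"grip":0.4}
    - {"xyz":[0,-0.0031,0],"turn":[0,0,0],"grip":0.2}
    - {"xyz":[0,-0.0031,0],"turn":[0,0,0],"grip":0.1}
    - {"xyz":[0,-0.0031,0],"turn":[0,0,0],"grip":0}
    - {"xyz":[0,-0.0031,0],"turn":[0,0,0],"grip":0}
    - {"xyz":[0,-0.0031,0],"turn":[0,0,0],"grip":0}
    - {"xyz":[0,-0.0031,0],"turn":[0,0,0],"grip":0}
  newtons: 70

```text
clock: 3.95
tool_pos: [444.6, -325.4, 5.7]
orientation: [0.095, 0.995, -0.0, 0.0]
contact_force: [0.1, 0.8, 6.2]
finger_gap: 20.1
finger_force: 69.3
```

Scaled: -0.145 m / 0.8 = -0.1813, -0.14 m / 0.8 = -0.175.

>>> play_rows:
  increments:
    - {"xyz":[0,0,-0.0063],"turn":[0,0,0],"grip":0}
    - {"xyz":[0,0,-0.0188],"turn":[0,0,0],"grip":0}
    - {"xyz":[0,0,-0.0438],"turn":[0,0,0],"grip":0}
    - {"xyz":[0,0,-0.075],"turn":[0,0,0],"grip":0}
    - {"xyz":[0,0,-0.1063],"turn":[0,0,0],"grip":0}
    - {"xyz":[0,0,-0.1375],"turn":[0,0,0],"grip":0}
    - {"xyz":[0,0,-0.1625],"turn":[0,0,0],"grip":0}
    - {"xyz":[0,0,-0.175],"turn":[0,0,0],"grip":0}
    - {"xyz":[0,0,-0.1813],"turn":[0,0,0],"grip":0}
    - {"xyz":[0,0,-0.1813],"turn":[0,0,0],"grip":0}

```text
clock: 4.95
tool_pos: [444.4, -325.2, 150.4]
orientation: [0.095, 0.995, -0.0, 0.0]
contact_force: [0.1, -0.4, -2.7]
finger_gap: 20.1
finger_force: 68.5
```

```bash
python3 -c "
from h import *
go(495.4,53.8,140,-5.3)"
```

```text
t 4.95 pos [ 444.4 -325.2  150.4] f [ 0.1 -0.4 -2.7] gap 20.1 68.5
xyz m [0.0217 0.3818 0.0104] turn [-0.01  0.01 -5.61]
```

Scaled: 0.345 m / 0.8 = 0.4313, 0.32 m / 0.8 = 0.4, -5.6 degrees / 180 = -0.0311.

>>> play_rows:
  increments:
    - {"xyz":[0,0.025,0],"turn":[0,0,-0.0028],"grip":0}
    - {"xyz":[0,0.0625,0],"turn":[0,0,-0.0056],"grip":0}
    - {"xyz":[0,0.1063,0],"turn":[0,0,-0.0111],"grip":0}
    - {"xyz":[0.0025,0.1563,0],"turn":[0,0,-0.0167],"grip":0}
    - {"xyz":[0.0063,0.2063,0],"turn":[0,0,-0.0222],"grip":0}
    - {"xyz":[0.0113,0.2563,0],"turn":[0,0,-0.0278],"grip":0}
    - {"xyz":[0.0163,0.3063,0],"turn":[0,0,-0.0311],"grip":0}
    - {"xyz":[0.02,0.3563,0.0025],"turn":[0,0,-0.0311],"grip":0}
    - {"xyz":[0.0238,0.4,0.0063],"turn":[0,0,-0.0311],"grip":0}
    - {"xyz":[0.025,0.4313,0.01],"turn":[0,0,-0.0311],"grip":0}

```text
clock: 5.95
tool_pos: [489.5, 19.5, 141.2]
orientation: [0.046, 0.999, 0.0, -0.001]
contact_force: [0.9, -0.1, -1.1]
finger_gap: 20.3
finger_force: 68.6
```

```bash
python3 -c "
from h import *
go(495.4,53.8,140,-5.3)"
```

```text
t 5.95 pos [489.5  19.5 141.2] f [ 0.9 -0.1 -1.1] gap 20.3 68.6
xyz m [-0.0027  0.0347  0.0012] turn [ 0.01 -0.09  0.05]
```

Scaled: 0.0345 m / 0.8 = 0.0431, -0.001 m / 0.8 = -0.0013.

>>> play_rows:
  increments:
    - {"xyz":[-0.0013,0.0188,0],"turn":[0,0,0],"grip":0}
    - {"xyz":[-0.0025,0.0325,0],"turn":[0,0,0],"grip":0}
    - {"xyz":[-0.0038,0.0413,0],"turn":[0,0,0],"grip":0}
    - {"xyz":[-0.0038,0.0431,0],"turn":[0,0,0],"grip":0}
    - {"xyz":[-0.0038,0.0431,0],"turn":[0,0,0],"grip":0}
    - {"xyz":[-0.0038,0.0431,0],"turn":[0,0,0],"grip":0}

```text
clock: 6.55
tool_pos: [496.2, 50.8, 142.2]
orientation: [0.047, 0.999, -0.0, -0.0]
contact_force: [-0.9, -0.1, -1.0]
finger_gap: 20.3
finger_force: 68.6
```

```bash
python3 -c "
from h import *
go(495.4,53.8,140,-5.3)
a=snapshot('side'); b=snapshot('top')
cv2.imwrite('pics/sA.png',a);cv2.imwrite('pics/tA.png',b)
r=lambda i,x,y: cv2.resize(i[y:y+100,x:x+66*2],(528,400),interpolation=cv2.INTER_CUBIC)[:,64:464]
cv2.imwrite('pics/gA.png',np.hstack([r(a,205,185),r(b,205,190)]))"
```

```text
t 6.55 pos [496.2  50.8 142.2] f [-0.9 -0.1 -1. ] gap 20.3 68.6
xyz m [0.0011 0.0029 0.0022] turn [-0.01 -0.01 -0.05]
```

View pics/gA.png

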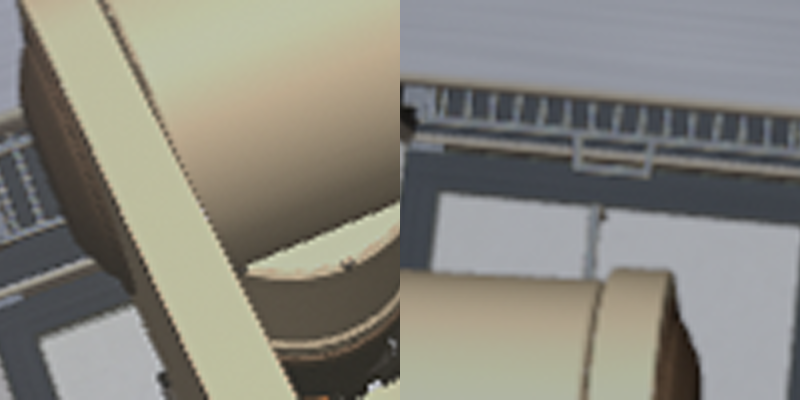

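```bash
python3 - <<'E'
from h import *
np.set_printoptions(precision=1,suppress=True)
P=lambda x,y:[205+(x-336)/4-.375,190+y/4-.375]
c=[P(574,138),P(656,143),P(652,175),P(575,169)]
L=onz('top',c,106.); print(L,L.mean(0))
B=onz('top',[P(597,208)],168); Tp=onz('top',[P(602,215)],140); print(B,Tp)
o=arm.observe(); p=o['tool_pos']; a=-.092
u=np.array([np.cos(a),np.sin(a)]); print('predicted leg',p[:2]+118*u, 'px',proj('top',[[*(p[:2]+118*u),168],[*(p[:2]+118*u),139],[652.7,39.3,106]]), P(597,208),P(602,215),np.mean(c,0))
E
```

```text
[[663.5  60.7 106. ]
 [660.4  15.2 106. ]
 [642.5  17.2 106. ]
 [646.1  59.9 106. ]] [653.1  38.2 106. ]
[[614.9  40.  168. ]] [[615.3  40.6 140. ]]
predicted leg [613.8  40. ] px [[269.9 242.1]
 [271.5 244.2]
 [273.7 228.9]] [269.875, 241.625] [271.125, 243.375] [274.2 228.7]
```

Scaled: -0.038 m / 0.8 = -0.0475, -0.035 m / 0.8 = -0.0438.

>>> play_rows:
  increments:
    - {"xyz":[-0.01,0,0],"turn":[0,0,0],"grip":0}
    - {"xyz":[-0.0225,0.0013,0],"turn":[0,0,0],"grip":0}
    - {"xyz":[-0.035,0.0013,0.0063],"turn":[0,0,0],"grip":0}
    - {"xyz":[-0.0438,0.0019,0.0125],"turn":[0,0,0],"grip":0}
    - {"xyz":[-0.0475,0.0019,0.0188],"turn":[0,0,0],"grip":0}
    - {"xyz":[-0.0475,0.0019,0.0225],"turn":[0,0,0],"grip":0}
    - {"xyz":[-0.0475,0.0019,0.0225],"turn":[0,0,0],"grip":0}
    - {"xyz":[-0.0475,0.0019,0.0225],"turn":[0,0,0],"grip":0}

```text
clock: 7.45
tool_pos: [534.0, 49.4, 124.3]
orientation: [0.046, 0.999, -0.0, -0.0]
contact_force: [0.3, 0.8, -0.2]
finger_gap: 20.6
finger_force: 68.6
```

```bash
python3 -c "
from h import *
go(534,49,124,-5.3)
b=snapshot('top')
cv2.imwrite('pics/tB.png',b)
cv2.imwrite('pics/gB.png',cv2.resize(b[200:260,234:314],(800,600),interpolation=cv2.INTER_CUBIC))"
```

```text
t 7.45 pos [534.   49.4 124.3] f [ 0.3  0.8 -0.2] gap 20.6 68.6
xyz m [-0.     -0.0004  0.0003] turn [-0.01 -0.01 -0.01]
```

View pics/gB.png

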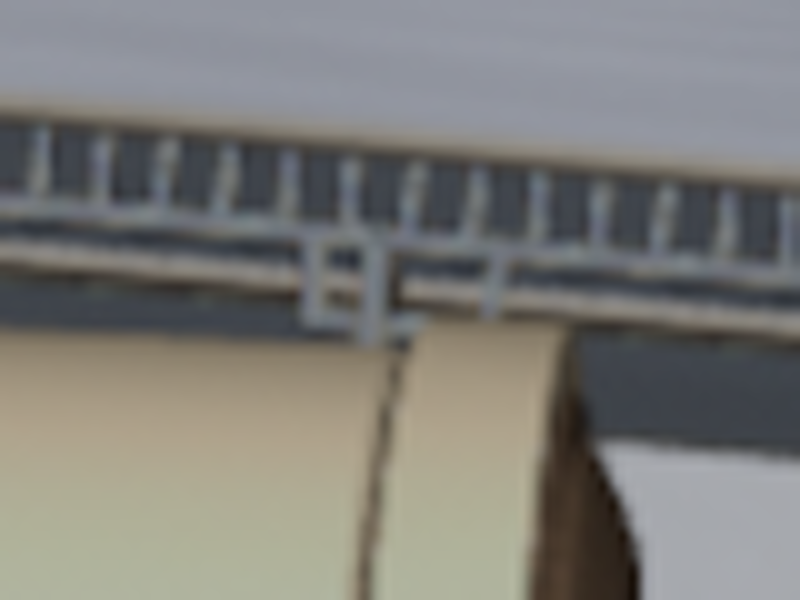

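The hook's leg stands over the middle of the loop. The loop's wires are at columns 313 and 495 and rows 240 and 320, and the leg comes down at about (399,283) at loop height. Next I'll lower it slowly.

>>> play_rows:
  increments:
    - {"xyz":[0,0,0.005],"turn":[0,0,0],"grip":0}
    - {"xyz":[0,0,0.01],"turn":[0,0,0],"grip":0}
    - {"xyz":[0,0,0.0138],"turn":[0,0,0],"grip":0}
    - {"xyz":[0,0,0.0175],"turn":[0,0,0],"grip":0}
    - {"xyz":[0,0,0.0213],"turn":[0,0,0],"grip":0}
    - {"xyz":[0,0,0.025],"turn":[0,0,0],"grip":0}
    - {"xyz":[0,0,0.025],"turn":[0,0,0],"grip":0}

```text
clock: 8.2
tool_pos: [534.1, 49.3, 103.8]
orientation: [0.046, 0.999, -0.0, -0.0]
contact_force: [-0.1, -0.2, 0.3]
finger_gap: 20.4
finger_force: 68.6
```

Scaled: 0.014 m / 0.8 = 0.0175, 0.012 m / 0.8 = 0.015.

>>> play_rows:
  increments:
    - {"xyz":[0,0,0.0038],"turn":[0,0,0],"grip":0}
    - {"xyz":[0,0,0.0075],"turn":[0,0,0],"grip":0}
    - {"xyz":[0,0,0.0113],"turn":[0,0,0],"grip":0}
    - {"xyz":[0,0,0.015],"turn":[0,0,0],"grip":0}
    - {"xyz":[0,0,0.0175],"turn":[0,0,0],"grip":0}
    - {"xyz":[0,0,0.0175],"turn":[0,0,0],"grip":0}
    - {"xyz":[0,0,0.0175],"turn":[0,0,0],"grip":0}

```text
clock: 8.9
tool_pos: [534.3, 49.3, 90.3]
orientation: [0.046, 0.999, -0.0, -0.0]
contact_force: [-0.2, -0.6, -1.3]
finger_gap: 20.4
finger_force: 68.6
```

```bash
python3 -c "
from h import *
go(534,49,90,-5.3)
b=snapshot('top')
cv2.imwrite('pics/gC.png',cv2.resize(b[200:260,234:314],(800,600),interpolation=cv2.INTER_CUBIC))"
```

```text
t 8.9 pos [534.3  49.3  90.3] f [-0.2 -0.6 -1.3] gap 20.4 68.6
xyz m [ 0.0002 -0.0003  0.0003] turn [-0.   -0.01 -0.01]
```

View pics/gC.png

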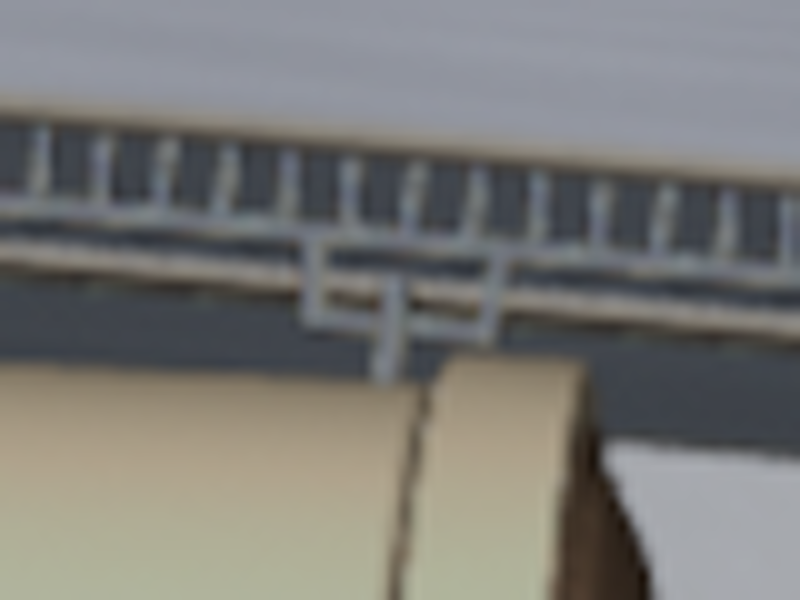

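The leg stands in the loop at about (393,290). Now I'll pull slowly along tool +x, in short calls so I get a force profile.

>>> play_rows:
  increments:
    - {"xyz":[0.0013,0,0],"turn":[0,0,0],"grip":0}
    - {"xyz":[0.0025,0,0],"turn":[0,0,0],"grip":0}
    - {"xyz":[0.0038,0,0],"turn":[0,0,0],"grip":0}
    - {"xyz":[0.005,0,0],"turn":[0,0,0],"grip":0}
    - {"xyz":[0.0063,0,0],"turn":[0,0,0],"grip":0}
    - {"xyz":[0.0075,0,0],"turn":[0,0,0],"grip":0}
    - {"xyz":[0.0088,0,0],"turn":[0,0,0],"grip":0}
    - {"xyz":[0.01,0,0],"turn":[0,0,0],"grip":0}

```text
clock: 9.75
tool_pos: [526.1, 50.1, 90.3]
orientation: [0.046, 0.999, -0.0, -0.0]
contact_force: [2.3, 0.6, -0.4]
finger_gap: 20.7
finger_force: 68.6
```

Scaled: 0.006 m / 0.8 = 0.0075, 0.004 m / 0.8 = 0.005.

>>> play_rows:
  increments:
    - {"xyz":[0.0013,0,0],"turn":[0,0,0],"grip":0}
    - {"xyz":[0.0031,0,0],"turn":[0,0,0],"grip":0}
    - {"xyz":[0.005,0,0],"turn":[0,0,0],"grip":0}
    - {"xyz":[0.0075,0,0],"turn":[0,0,0],"grip":0}

```text
clock: 10.15
tool_pos: [520.3, 50.6, 90.3]
orientation: [0.046, 0.999, -0.0, 0.0]
contact_force: [5.4, -0.2, -0.5]
finger_gap: 20.4
finger_force: 68.6
```

Scaled: 0.002 m / 0.8 = 0.0025, 0.001 m / 0.8 = 0.0013.

>>> play_rows:
  increments:
    - {"xyz":[0.0013,0,0],"turn":[0,0,0],"grip":0}
    - {"xyz":[0.0025,0,0],"turn":[0,0,0],"grip":0}

```text
clock: 10.35
tool_pos: [518.2, 50.8, 90.3]
orientation: [0.046, 0.999, -0.0, -0.0]
contact_force: [3.3, 0.2, -0.9]
finger_gap: 20.4
finger_force: 68.6
```

Scaled: 0.002 m / 0.8 = 0.0025, 0.001 m / 0.8 = 0.0013.

>>> play_rows:
  increments:
    - {"xyz":[0.0013,0,0],"turn":[0,0,0],"grip":0}
    - {"xyz":[0.0025,0,0],"turn":[0,0,0],"grip":0}

```text
clock: 10.55
tool_pos: [516.2, 51.0, 90.3]
orientation: [0.046, 0.999, -0.0, -0.0]
contact_force: [3.3, 0.7, 0.2]
finger_gap: 20.3
finger_force: 68.6
```

Scaled: 0.002 m / 0.8 = 0.0025, 0.001 m / 0.8 = 0.0013.

>>> play_rows:
  increments:
    - {"xyz":[0.0013,0,0],"turn":[0,0,0],"grip":0}
    - {"xyz":[0.0025,0,0],"turn":[0,0,0],"grip":0}

```text
clock: 10.75
tool_pos: [514.2, 51.2, 90.3]
orientation: [0.046, 0.999, -0.0, -0.0]
contact_force: [2.4, 0.0, -1.3]
finger_gap: 20.5
finger_force: 68.6
```

Scaled: 0.002 m / 0.8 = 0.0025, 0.001 m / 0.8 = 0.0013.

>>> play_rows:
  increments:
    - {"xyz":[0.0013,0,0],"turn":[0,0,0],"grip":0}
    - {"xyz":[0.0025,0,0],"turn":[0,0,0],"grip":0}

```text
clock: 10.95
tool_pos: [512.3, 51.4, 90.3]
orientation: [0.046, 0.999, -0.0, -0.0]
contact_force: [2.4, 0.4, -0.8]
finger_gap: 20.4
finger_force: 68.6
```

>>> play_rows:
  increments:
    - {"xyz":[0.0013,0,0],"turn":[0,0,0],"grip":0}
    - {"xyz":[0.0025,0,0],"turn":[0,0,0],"grip":0}

```text
clock: 11.15
tool_pos: [510.3, 51.6, 90.3]
orientation: [0.046, 0.999, -0.0, -0.0]
contact_force: [2.8, 0.3, -0.2]
finger_gap: 20.4
finger_force: 68.6
```

Scaled: 0.002 m / 0.8 = 0.0025, 0.001 m / 0.8 = 0.0013.

>>> play_rows:
  increments:
    - {"xyz":[0.0013,0,0],"turn":[0,0,0],"grip":0}
    - {"xyz":[0.0025,0,0],"turn":[0,0,0],"grip":0}

```text
clock: 11.35
tool_pos: [508.3, 51.8, 90.3]
orientation: [0.046, 0.999, -0.0, -0.0]
contact_force: [3.4, 0.3, -1.4]
finger_gap: 20.5
finger_force: 68.6
```

Scaled: 0.002 m / 0.8 = 0.0025, 0.001 m / 0.8 = 0.0013.

>>> play_rows:
  increments:
    - {"xyz":[0.0013,0,0],"turn":[0,0,0],"grip":0}
    - {"xyz":[0.0025,0,0],"turn":[0,0,0],"grip":0}

```text
clock: 11.55
tool_pos: [506.3, 51.9, 90.3]
orientation: [0.046, 0.999, -0.0, -0.0]
contact_force: [3.5, 0.9, -0.7]
finger_gap: 20.5
finger_force: 68.6
```

Scaled: 0.002 m / 0.8 = 0.0025, 0.001 m / 0.8 = 0.0013.

>>> play_rows:
  increments:
    - {"xyz":[0.0013,0,0],"turn":[0,0,0],"grip":0}
    - {"xyz":[0.0025,0,0],"turn":[0,0,0],"grip":0}

```text
clock: 11.75
tool_pos: [504.3, 52.1, 90.3]
orientation: [0.046, 0.999, -0.0, -0.0]
contact_force: [2.9, -0.2, -0.2]
finger_gap: 20.2
finger_force: 68.6
```

Scaled: 0.002 m / 0.8 = 0.0025, 0.001 m / 0.8 = 0.0013.

>>> play_rows:
  increments:
    - {"xyz":[0.0013,0,0],"turn":[0,0,0],"grip":0}
    - {"xyz":[0.0025,0,0],"turn":[0,0,0],"grip":0}

```text
clock: 11.95
tool_pos: [502.3, 52.3, 90.3]
orientation: [0.046, 0.999, -0.0, -0.0]
contact_force: [3.0, 0.8, -1.0]
finger_gap: 20.2
finger_force: 68.6
```

Scaled: 0.002 m / 0.8 = 0.0025, 0.001 m / 0.8 = 0.0013.

>>> play_rows:
  increments:
    - {"xyz":[0.0013,0,0],"turn":[0,0,0],"grip":0}
    - {"xyz":[0.0025,0,0],"turn":[0,0,0],"grip":0}

```text
clock: 12.15
tool_pos: [500.3, 52.5, 90.3]
orientation: [0.046, 0.999, -0.0, -0.0]
contact_force: [2.9, 1.7, -0.6]
finger_gap: 20.3
finger_force: 68.6
```

Scaled: 0.002 m / 0.8 = 0.0025, 0.001 m / 0.8 = 0.0013.

>>> play_rows:
  increments:
    - {"xyz":[0.0013,0,0],"turn":[0,0,0],"grip":0}
    - {"xyz":[0.0025,0,0],"turn":[0,0,0],"grip":0}

```text
clock: 12.35
tool_pos: [498.3, 52.7, 90.3]
orientation: [0.046, 0.999, -0.0, -0.0]
contact_force: [3.0, 0.1, -0.6]
finger_gap: 20.4
finger_force: 68.6
```

Scaled: 0.0015 m / 0.8 = 0.0019, 0.001 m / 0.8 = 0.0013.

>>> play_rows:
  increments:
    - {"xyz":[0.0006,0,0],"turn":[0,0,0],"grip":0}
    - {"xyz":[0.0013,0,0],"turn":[0,0,0],"grip":0}
    - {"xyz":[0.0019,0,0],"turn":[0,0,0],"grip":0}

```text
clock: 12.65
tool_pos: [496.8, 52.8, 90.3]
orientation: [0.046, 0.999, -0.0, -0.0]
contact_force: [2.5, 0.9, 0.4]
finger_gap: 20.2
finger_force: 68.6
```

Scaled: 0.0015 m / 0.8 = 0.0019, 0.001 m / 0.8 = 0.0013.

>>> play_rows:
  increments:
    - {"xyz":[0.0006,0,0],"turn":[0,0,0],"grip":0}
    - {"xyz":[0.0013,0,0],"turn":[0,0,0],"grip":0}
    - {"xyz":[0.0019,0,0],"turn":[0,0,0],"grip":0}

```text
clock: 12.95
tool_pos: [495.4, 52.9, 90.3]
orientation: [0.046, 0.999, -0.0, -0.0]
contact_force: [2.9, 0.7, 0.1]
finger_gap: 20.5
finger_force: 68.6
```

Scaled: 0.0015 m / 0.8 = 0.0019, 0.001 m / 0.8 = 0.0013.

>>> play_rows:
  increments:
    - {"xyz":[0.0006,0,0],"turn":[0,0,0],"grip":0}
    - {"xyz":[0.0013,0,0],"turn":[0,0,0],"grip":0}
    - {"xyz":[0.0019,0,0],"turn":[0,0,0],"grip":0}

```text
clock: 13.25
tool_pos: [493.9, 53.1, 90.3]
orientation: [0.046, 0.999, -0.0, -0.0]
contact_force: [2.6, 0.4, -0.3]
finger_gap: 20.3
finger_force: 68.6
```

Scaled: 0.0015 m / 0.8 = 0.0019, 0.001 m / 0.8 = 0.0013.

>>> play_rows:
  increments:
    - {"xyz":[0.0006,0,0],"turn":[0,0,0],"grip":0}
    - {"xyz":[0.0013,0,0],"turn":[0,0,0],"grip":0}
    - {"xyz":[0.0019,0,0],"turn":[0,0,0],"grip":0}

```text
clock: 13.55
tool_pos: [492.4, 53.2, 90.3]
orientation: [0.046, 0.999, -0.0, -0.0]
contact_force: [3.5, 1.1, -1.1]
finger_gap: 20.3
finger_force: 68.6
```

Scaled: 0.002 m / 0.8 = 0.0025, 0.001 m / 0.8 = 0.0013.

>>> play_rows:
  increments:
    - {"xyz":[0.0013,0,0],"turn":[0,0,0],"grip":0}
    - {"xyz":[0.0025,0,0],"turn":[0,0,0],"grip":0}

```text
clock: 13.75
tool_pos: [490.8, 53.4, 90.5]
orientation: [0.046, 0.999, -0.0, 0.001]
contact_force: [8.6, 0.8, -0.8]
finger_gap: 20.1
finger_force: 68.6
```

Scaled: 0.002 m / 0.8 = 0.0025, 0.001 m / 0.8 = 0.0013.

>>> play_rows:
  increments:
    - {"xyz":[0.0013,0,0],"turn":[0,0,0],"grip":0}
    - {"xyz":[0.0025,0,0],"turn":[0,0,0],"grip":0}

```text
clock: 13.95
tool_pos: [488.7, 53.6, 90.5]
orientation: [0.046, 0.999, -0.0, 0.0]
contact_force: [4.6, 1.0, -1.0]
finger_gap: 20.3
finger_force: 68.6
```

Scaled: 0.002 m / 0.8 = 0.0025, 0.001 m / 0.8 = 0.0013.

>>> play_rows:
  increments:
    - {"xyz":[0.0013,0,0],"turn":[0,0,0],"grip":0}
    - {"xyz":[0.0025,0,0],"turn":[0,0,0],"grip":0}

```text
clock: 14.15
tool_pos: [486.4, 53.8, 90.3]
orientation: [0.046, 0.999, -0.0, 0.0]
contact_force: [3.7, -0.2, -0.7]
finger_gap: 20.3
finger_force: 68.6
```

Scaled: 0.002 m / 0.8 = 0.0025, 0.001 m / 0.8 = 0.0013.

>>> play_rows:
  increments:
    - {"xyz":[0.0013,0,0],"turn":[0,0,0],"grip":0}
    - {"xyz":[0.0025,0,0],"turn":[0,0,0],"grip":0}

```text
clock: 14.35
tool_pos: [484.2, 54.0, 90.3]
orientation: [0.046, 0.999, -0.0, -0.0]
contact_force: [1.8, 0.7, -0.6]
finger_gap: 20.3
finger_force: 68.7
```

Scaled: 0.002 m / 0.8 = 0.0025, 0.001 m / 0.8 = 0.0013.

>>> play_rows:
  increments:
    - {"xyz":[0.0013,0,0],"turn":[0,0,0],"grip":0}
    - {"xyz":[0.0025,0,0],"turn":[0,0,0],"grip":0}

```text
clock: 14.55
tool_pos: [482.2, 54.1, 90.2]
orientation: [0.046, 0.999, -0.0, -0.0]
contact_force: [0.8, -0.3, -0.3]
finger_gap: 20.4
finger_force: 68.6
```

That was the bump, at about x = 490, so the stop should be near 473. I'll go on gently.

Scaled: 0.002 m / 0.8 = 0.0025, 0.001 m / 0.8 = 0.0013.

>>> play_rows:
  increments:
    - {"xyz":[0.0013,0,0],"turn":[0,0,0],"grip":0}
    - {"xyz":[0.0025,0,0],"turn":[0,0,0],"grip":0}

```text
clock: 14.75
tool_pos: [480.2, 54.3, 90.2]
orientation: [0.046, 0.999, -0.0, -0.0]
contact_force: [0.7, 1.0, -0.4]
finger_gap: 20.3
finger_force: 68.6
```

>>> play_rows:
  increments:
    - {"xyz":[0.0006,0,0],"turn":[0,0,0],"grip":0}
    - {"xyz":[0.0013,0,0],"turn":[0,0,0],"grip":0}

```text
clock: 14.95
tool_pos: [479.3, 54.4, 90.2]
orientation: [0.046, 0.999, -0.0, -0.0]
contact_force: [-0.2, -0.5, -1.0]
finger_gap: 20.2
finger_force: 68.6
```

Scaled: 0.001 m / 0.8 = 0.0013, 0.0005 m / 0.8 = 0.0006.

>>> play_rows:
  increments:
    - {"xyz":[0.0006,0,0],"turn":[0,0,0],"grip":0}
    - {"xyz":[0.0013,0,0],"turn":[0,0,0],"grip":0}

```text
clock: 15.15
tool_pos: [478.4, 54.5, 90.3]
orientation: [0.046, 0.999, -0.0, -0.0]
contact_force: [0.3, -0.5, -0.7]
finger_gap: 20.2
finger_force: 68.6
```

Scaled: 0.001 m / 0.8 = 0.0013, 0.0005 m / 0.8 = 0.0006.

>>> play_rows:
  increments:
    - {"xyz":[0.0006,0,0],"turn":[0,0,0],"grip":0}
    - {"xyz":[0.0013,0,0],"turn":[0,0,0],"grip":0}

```text
clock: 15.35
tool_pos: [477.5, 54.6, 90.3]
orientation: [0.046, 0.999, -0.0, -0.0]
contact_force: [-0.1, 0.1, -1.5]
finger_gap: 20.2
finger_force: 68.6
```

Scaled: 0.001 m / 0.8 = 0.0013, 0.0005 m / 0.8 = 0.0006.

>>> play_rows:
  increments:
    - {"xyz":[0.0006,0,0],"turn":[0,0,0],"grip":0}
    - {"xyz":[0.0013,0,0],"turn":[0,0,0],"grip":0}

```text
clock: 15.55
tool_pos: [476.5, 54.7, 90.3]
orientation: [0.046, 0.999, -0.0, 0.0]
contact_force: [1.4, 0.3, -0.9]
finger_gap: 20.3
finger_force: 68.6
```

Scaled: 0.001 m / 0.8 = 0.0013, 0.0005 m / 0.8 = 0.0006.

>>> play_rows:
  increments:
    - {"xyz":[0.0006,0,0],"turn":[0,0,0],"grip":0}
    - {"xyz":[0.0013,0,0],"turn":[0,0,0],"grip":0}

```text
clock: 15.75
tool_pos: [475.6, 54.8, 90.4]
orientation: [0.046, 0.999, -0.0, 0.0]
contact_force: [1.8, 1.0, -1.5]
finger_gap: 20.1
finger_force: 68.6
```

```bash
python3 -c "
from h import *
b=snapshot('top'); cv2.imwrite('pics/tD.png',b)
cv2.imwrite('pics/gD.png',cv2.resize(b[200:275,224:324],(800,600),interpolation=cv2.INTER_CUBIC))"
```

```text
(no output)
```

View pics/gD.png

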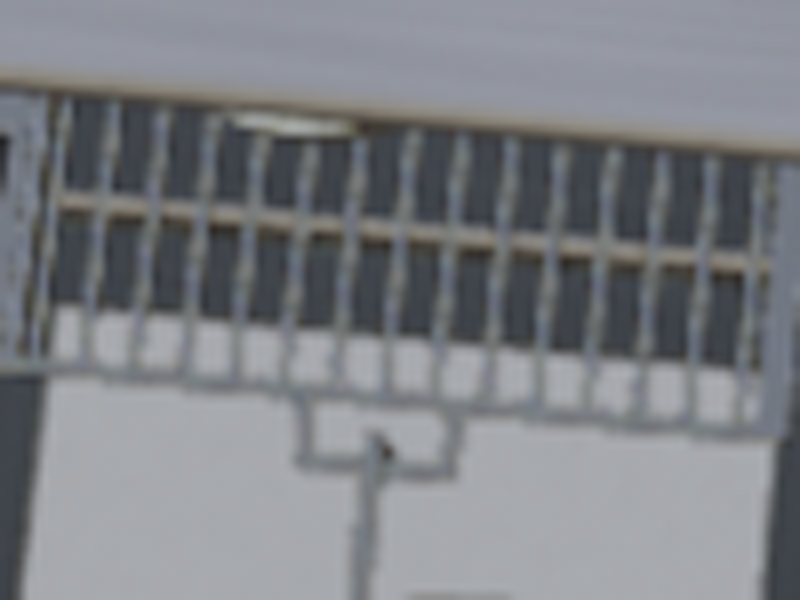

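The rack has come out, with the leg still in the loop against its front wire at about (380,450). The stop is close, so I'll continue in 1 mm steps.

Scaled: 0.001 m / 0.8 = 0.0013, 0.0005 m / 0.8 = 0.0006.

>>> play_rows:
  increments:
    - {"xyz":[0.0006,0,0],"turn":[0,0,0],"grip":0}
    - {"xyz":[0.0013,0,0],"turn":[0,0,0],"grip":0}

```text
clock: 16.0
tool_pos: [474.5, 54.9, 90.3]
orientation: [0.046, 0.999, -0.0, 0.0]
contact_force: [2.3, -0.4, -1.2]
finger_gap: 20.7
finger_force: 68.6
```

Scaled: 0.0005 m / 0.8 = 0.0006.

>>> play_rows:
  increments:
    - {"xyz":[0.0006,0,0],"turn":[0,0,0],"grip":0}

```text
clock: 16.1
tool_pos: [474.2, 54.9, 90.4]
orientation: [0.046, 0.999, -0.0, 0.0]
contact_force: [3.0, -0.8, -0.6]
finger_gap: 20.5
finger_force: 68.6
```

>>> play_rows:
  increments:
    - {"xyz":[0.0006,0,0],"turn":[0,0,0],"grip":0}
    - {"xyz":[0.0013,0,0],"turn":[0,0,0],"grip":0}

```text
clock: 16.3
tool_pos: [473.6, 55.0, 90.6]
orientation: [0.046, 0.999, -0.0, 0.001]
contact_force: [9.5, -0.1, -1.8]
finger_gap: 20.1
finger_force: 68.5
```

Scaled: 0.0005 m / 0.8 = 0.0006.

>>> play_rows:
  increments:
    - {"xyz":[0.0006,0,0],"turn":[0,0,0],"grip":0}

```text
clock: 16.4
tool_pos: [473.4, 55.0, 90.7]
orientation: [0.046, 0.999, -0.0, 0.001]
contact_force: [10.2, -0.0, -1.6]
finger_gap: 20.0
finger_force: 68.5
```

Scaled: 0.0003 m / 0.8 = 0.0004.

>>> play_rows:
  increments:
    - {"xyz":[0.0004,0,0],"turn":[0,0,0],"grip":0}
    - {"xyz":[0.0004,0,0],"turn":[0,0,0],"grip":0}

```text
clock: 16.6
tool_pos: [473.3, 55.0, 90.8]
orientation: [0.046, 0.999, -0.0, 0.001]
contact_force: [10.2, -0.5, -2.5]
finger_gap: 20.5
finger_force: 68.5
```

Scaled: 0.0005 m / 0.8 = 0.0006.

>>> play_rows:
  increments:
    - {"xyz":[0.0006,0,0],"turn":[0,0,0],"grip":0}
    - {"xyz":[0.0006,0,0],"turn":[0,0,0],"grip":0}

```text
clock: 16.8
tool_pos: [473.0, 55.0, 90.9]
orientation: [0.046, 0.999, -0.0, 0.002]
contact_force: [13.9, -1.0, -2.5]
finger_gap: 20.1
finger_force: 68.5
```

That's the firm stop, at 14 N. Now I'll back off and nudge inward lightly to check that the catch holds.

Scaled: -0.008 m / 0.8 = -0.01, -0.0075 m / 0.8 = -0.0094.

>>> play_rows:
  increments:
    - {"xyz":[-0.0013,0,0],"turn":[0,0,0],"grip":0}
    - {"xyz":[-0.0038,0,0],"turn":[0,0,0],"grip":0}
    - {"xyz":[-0.0063,0,0],"turn":[0,0,0],"grip":0}
    - {"xyz":[-0.0088,0,0],"turn":[0,0,0],"grip":0}
    - {"xyz":[-0.0094,0,0],"turn":[0,0,0],"grip":0}
    - {"xyz":[-0.01,0,0],"turn":[0,0,0],"grip":0}

```text
clock: 17.4
tool_pos: [479.6, 54.4, 90.2]
orientation: [0.046, 0.999, -0.0, -0.0]
contact_force: [-0.0, 0.3, -1.6]
finger_gap: 20.5
finger_force: 68.6
```

Scaled: -0.001 m / 0.8 = -0.0013, -0.0005 m / 0.8 = -0.0006.

>>> play_rows:
  increments:
    - {"xyz":[-0.0006,0,0],"turn":[0,0,0],"grip":0}
    - {"xyz":[-0.0013,0,0],"turn":[0,0,0],"grip":0}

```text
clock: 17.6
tool_pos: [480.7, 54.3, 90.3]
orientation: [0.046, 0.999, -0.0, -0.0]
contact_force: [1.0, 0.7, -1.1]
finger_gap: 20.1
finger_force: 68.6
```

Scaled: -0.001 m / 0.8 = -0.0013, -0.0005 m / 0.8 = -0.0006.

>>> play_rows:
  increments:
    - {"xyz":[-0.0006,0,0],"turn":[0,0,0],"grip":0}
    - {"xyz":[-0.0013,0,0],"turn":[0,0,0],"grip":0}

```text
clock: 17.8
tool_pos: [481.7, 54.2, 90.3]
orientation: [0.046, 0.999, -0.0, 0.0]
contact_force: [-0.3, 0.5, -1.8]
finger_gap: 20.1
finger_force: 68.6
```

Scaled: -0.001 m / 0.8 = -0.0013, -0.0005 m / 0.8 = -0.0006.

>>> play_rows:
  increments:
    - {"xyz":[-0.0006,0,0],"turn":[0,0,0],"grip":0}
    - {"xyz":[-0.0013,0,0],"turn":[0,0,0],"grip":0}

```text
clock: 18.0
tool_pos: [482.7, 54.1, 90.3]
orientation: [0.046, 0.999, -0.0, -0.0]
contact_force: [0.7, 1.2, -1.4]
finger_gap: 20.1
finger_force: 68.6
```

Scaled: -0.0005 m / 0.8 = -0.0006.

>>> play_rows:
  increments:
    - {"xyz":[-0.0006,0,0],"turn":[0,0,0],"grip":0}
    - {"xyz":[-0.0006,0,0],"turn":[0,0,0],"grip":0}

```text
clock: 18.2
tool_pos: [483.1, 54.1, 90.3]
orientation: [0.046, 0.999, -0.0, -0.0]
contact_force: [-1.0, -0.2, -1.2]
finger_gap: 20.5
finger_force: 68.6
```

Scaled: -0.0005 m / 0.8 = -0.0006.

>>> play_rows:
  increments:
    - {"xyz":[-0.0006,0,0],"turn":[0,0,0],"grip":0}
    - {"xyz":[-0.0006,0,0],"turn":[0,0,0],"grip":0}

```text
clock: 18.4
tool_pos: [483.6, 54.0, 90.3]
orientation: [0.046, 0.999, -0.0, -0.0]
contact_force: [-1.8, 0.2, -0.3]
finger_gap: 20.2
finger_force: 68.6
```

Scaled: -0.0005 m / 0.8 = -0.0006.

>>> play_rows:
  increments:
    - {"xyz":[-0.0006,0,0],"turn":[0,0,0],"grip":0}
    - {"xyz":[-0.0006,0,0],"turn":[0,0,0],"grip":0}

```text
clock: 18.6
tool_pos: [484.1, 54.0, 90.2]
orientation: [0.046, 0.999, -0.0, -0.0]
contact_force: [-1.8, 1.1, -0.9]
finger_gap: 20.3
finger_force: 68.6
```

Scaled: -0.0005 m / 0.8 = -0.0006.

>>> play_rows:
  increments:
    - {"xyz":[-0.0006,0,0],"turn":[0,0,0],"grip":0}
    - {"xyz":[-0.0006,0,0],"turn":[0,0,0],"grip":0}

```text
clock: 18.8
tool_pos: [484.7, 53.9, 90.3]
orientation: [0.046, 0.999, -0.0, -0.0]
contact_force: [-1.4, 0.2, 0.1]
finger_gap: 20.1
finger_force: 68.6
```

Scaled: -0.0005 m / 0.8 = -0.0006.

>>> play_rows:
  increments:
    - {"xyz":[-0.0006,0,0],"turn":[0,0,0],"grip":0}
    - {"xyz":[-0.0006,0,0],"turn":[0,0,0],"grip":0}

```text
clock: 19.0
tool_pos: [485.2, 53.9, 90.3]
orientation: [0.046, 0.999, -0.0, -0.0]
contact_force: [-2.0, 0.1, -0.4]
finger_gap: 20.1
finger_force: 68.6
```

Scaled: -0.0005 m / 0.8 = -0.0006.

>>> play_rows:
  increments:
    - {"xyz":[-0.0006,0,0],"turn":[0,0,0],"grip":0}
    - {"xyz":[-0.0006,0,0],"turn":[0,0,0],"grip":0}

```text
clock: 19.2
tool_pos: [485.6, 53.9, 90.2]
orientation: [0.046, 0.999, -0.0, -0.0]
contact_force: [-4.9, -1.2, -0.5]
finger_gap: 20.4
finger_force: 68.6
```

Scaled: -0.0005 m / 0.8 = -0.0006.

>>> play_rows:
  increments:
    - {"xyz":[-0.0006,0,0],"turn":[0,0,0],"grip":0}
    - {"xyz":[-0.0006,0,0],"turn":[0,0,0],"grip":0}

```text
clock: 19.4
tool_pos: [485.9, 53.8, 90.1]
orientation: [0.046, 0.999, -0.0, -0.0]
contact_force: [-5.5, -0.7, 0.2]
finger_gap: 20.1
finger_force: 68.6
```

Scaled: -0.0005 m / 0.8 = -0.0006.

>>> play_rows:
  increments:
    - {"xyz":[-0.0006,0,0],"turn":[0,0,0],"grip":0}
    - {"xyz":[-0.0006,0,0],"turn":[0,0,0],"grip":0}

```text
clock: 19.6
tool_pos: [486.1, 53.8, 90.1]
orientation: [0.046, 0.999, -0.0, -0.001]
contact_force: [-8.0, 0.6, 0.9]
finger_gap: 20.4
finger_force: 68.7
```

The rack has about 2 mm of play and then resists firmly, so it's caught. I'll centre the leg in the loop and lift it straight out.

Scaled: -0.01 m / 0.8 = -0.0125, -0.006 m / 0.8 = -0.0075.

>>> play_rows:
  increments:
    - {"xyz":[0.0025,0,0],"turn":[0,0,0],"grip":0}
    - {"xyz":[0.005,0,0],"turn":[0,0,0],"grip":0}
    - {"xyz":[0.0063,0,0],"turn":[0,0,0],"grip":0}
    - {"xyz":[0.0063,0,-0.0025],"turn":[0,0,0],"grip":0}
    - {"xyz":[0.0063,0,-0.0075],"turn":[0,0,0],"grip":0}
    - {"xyz":[0.0063,0,-0.0125],"turn":[0,0,0],"grip":0}

```text
clock: 20.2
tool_pos: [481.8, 54.2, 100.8]
orientation: [0.046, 0.999, -0.0, 0.0]
contact_force: [-0.0, -0.4, -1.4]
finger_gap: 19.9
finger_force: 68.7
```

Scaled: -0.055 m / 0.8 = -0.0688, -0.05 m / 0.8 = -0.0625.

>>> play_rows:
  increments:
    - {"xyz":[0,0,-0.0075],"turn":[0,0,0],"grip":0}
    - {"xyz":[0,0,-0.0163],"turn":[0,0,0],"grip":0}
    - {"xyz":[0,0,-0.0263],"turn":[0,0,0],"grip":0}
    - {"xyz":[0,0,-0.0375],"turn":[0,0,0],"grip":0}
    - {"xyz":[0,0,-0.05],"turn":[0,0,0],"grip":0}
    - {"xyz":[0,0,-0.0625],"turn":[0,0,0],"grip":0}
    - {"xyz":[0,0,-0.0688],"turn":[0,0,0],"grip":0}
    - {"xyz":[0,0,-0.0688],"turn":[0,0,0],"grip":0}

```text
clock: 21.0
tool_pos: [482.0, 54.2, 156.1]
orientation: [0.046, 0.999, -0.0, 0.001]
contact_force: [0.7, -0.3, -2.4]
finger_gap: 20.5
finger_force: 68.7
```

```bash
python3 -c "
from h import *
go(400,-270,155,-10.9)
a=snapshot('side')
b=snapshot('top'); cv2.imwrite('pics/tE.png',b)
cv2.imwrite('pics/gE.png',np.hstack([cv2.resize(a[160:310,170:370],(400,300)),cv2.resize(b[195:295,204:337],(400,300))]))"
```

```text
t 21.0 pos [482.   54.2 156.1] f [ 0.7 -0.3 -2.4] gap 20.5 68.7
xyz m [ 0.0516 -0.3304  0.0011] turn [0.   0.07 5.59]
```

View pics/gE.png

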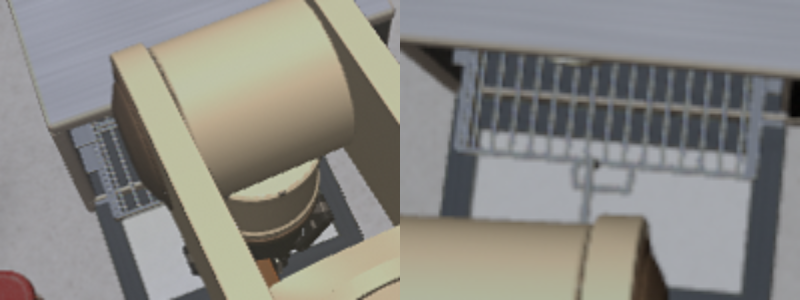

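The leg is free above the loop, at about (597,165) in the right half, and the rack stays out. Now I'll carry the hook back to the bare worktop on the right.

Scaled: -0.315 m / 0.8 = -0.3938, -0.285 m / 0.8 = -0.3563, 5.6 degrees / 180 = 0.0311.

>>> play_rows:
  increments:
    - {"xyz":[0.0188,-0.0063,0],"turn":[0,0,0.0028],"grip":0}
    - {"xyz":[0.0313,-0.025,0],"turn":[0,0,0.0056],"grip":0}
    - {"xyz":[0.0375,-0.0625,0],"turn":[0,0,0.0111],"grip":0}
    - {"xyz":[0.0375,-0.1063,0],"turn":[0,0,0.0167],"grip":0}
    - {"xyz":[0.0375,-0.1563,0],"turn":[0,0,0.0222],"grip":0}
    - {"xyz":[0.0375,-0.2063,0],"turn":[0,0,0.0278],"grip":0}
    - {"xyz":[0.0375,-0.2563,0],"turn":[0,0,0.0311],"grip":0}
    - {"xyz":[0.0375,-0.3063,0],"turn":[0,0,0.0311],"grip":0}
    - {"xyz":[0.035,-0.3563,0],"turn":[0,0,0.0311],"grip":0}
    - {"xyz":[0.0313,-0.3938,0],"turn":[0,0,0.0311],"grip":0}

```text
clock: 22.1
tool_pos: [426.9, -259.2, 154.8]
orientation: [0.096, 0.995, 0.0, -0.0]
contact_force: [0.1, 0.1, -1.6]
finger_gap: 20.5
finger_force: 68.7
```

```bash
python3 -c "
from h import *
go(432,-315,20,-10.9)"
```

```text
t 22.1 pos [ 426.9 -259.2  154.8] f [ 0.1  0.1 -1.6] gap 20.5 68.7
xyz m [-0.0157 -0.0538  0.1348] turn [ 0.   -0.04 -0.07]
```

Scaled: 0.135 m / 0.8 = 0.1688, 0.13 m / 0.8 = 0.1625.

>>> play_rows:
  increments:
    - {"xyz":[-0.0063,-0.025,0.0125],"turn":[0,0,0],"grip":0}
    - {"xyz":[-0.0125,-0.0463,0.0313],"turn":[0,0,0],"grip":0}
    - {"xyz":[-0.0188,-0.0613,0.0563],"turn":[0,0,0],"grip":0}
    - {"xyz":[-0.0188,-0.0663,0.0813],"turn":[0,0,0],"grip":0}
    - {"xyz":[-0.0188,-0.0663,0.1063],"turn":[0,0,0],"grip":0}
    - {"xyz":[-0.0188,-0.0663,0.1313],"turn":[0,0,0],"grip":0}
    - {"xyz":[-0.0188,-0.0663,0.15],"turn":[0,0,0],"grip":0}
    - {"xyz":[-0.0188,-0.0663,0.1625],"turn":[0,0,0],"grip":0}
    - {"xyz":[-0.0188,-0.0663,0.1688],"turn":[0,0,0],"grip":0}
    - {"xyz":[-0.0188,-0.0663,0.1688],"turn":[0,0,0],"grip":0}

```text
clock: 23.1
tool_pos: [432.2, -311.8, 19.9]
orientation: [0.095, 0.995, 0.0, -0.0]
contact_force: [0.6, 0.3, -1.4]
finger_gap: 20.0
finger_force: 68.7
```

>>> play_rows:
  increments:
    - {"xyz":[0,0,0.0038],"turn":[0,0,0],"grip":0}
    - {"xyz":[0,0,0.0075],"turn":[0,0,0],"grip":0}
    - {"xyz":[0,0,0.0113],"turn":[0,0,0],"grip":0}
    - {"xyz":[0,0,0.0113],"turn":[0,0,0],"grip":0}

```text
clock: 23.5
tool_pos: [432.2, -311.9, 11.1]
orientation: [0.095, 0.995, 0.0, -0.0]
contact_force: [-1.0, 0.2, -1.2]
finger_gap: 20.2
finger_force: 68.7
```

Scaled: 0.003 m / 0.8 = 0.0038, 0.002 m / 0.8 = 0.0025.

>>> play_rows:
  increments:
    - {"xyz":[0,0,0.0025],"turn":[0,0,0],"grip":0}
    - {"xyz":[0,0,0.0038],"turn":[0,0,0],"grip":0}

```text
clock: 23.7
tool_pos: [432.3, -312.0, 8.3]
orientation: [0.095, 0.995, -0.0, 0.0]
contact_force: [-0.1, 0.7, -0.6]
finger_gap: 20.6
finger_force: 68.7
```

Scaled: 0.001 m / 0.8 = 0.0013.

>>> play_rows:
  increments:
    - {"xyz":[0,0,0.0013],"turn":[0,0,0],"grip":0}
    - {"xyz":[0,0,0.0013],"turn":[0,0,0],"grip":0}

```text
clock: 23.9
tool_pos: [432.3, -311.9, 7.2]
orientation: [0.095, 0.995, 0.0, -0.0]
contact_force: [0.2, -0.1, -1.0]
finger_gap: 20.1
finger_force: 68.7
```

Scaled: 0.001 m / 0.8 = 0.0013.

>>> play_rows:
  increments:
    - {"xyz":[0,0,0.0013],"turn":[0,0,0],"grip":0}
    - {"xyz":[0,0,0.0013],"turn":[0,0,0],"grip":0}

```text
clock: 24.1
tool_pos: [432.3, -312.0, 6.2]
orientation: [0.095, 0.995, -0.0, -0.0]
contact_force: [-0.4, 0.9, -0.7]
finger_gap: 20.5
finger_force: 68.7
```

>>> play_rows:
  increments:
    - {"xyz":[0,0,0.0008],"turn":[0,0,0],"grip":0}
    - {"xyz":[0,0,0.0008],"turn":[0,0,0],"grip":0.3}
    - {"xyz":[0,0,0.0008],"turn":[0,0,0],"grip":0.5}
    - {"xyz":[0,0,0.0008],"turn":[0,0,0],"grip":0.8}
    - {"xyz":[0,0,0.0008],"turn":[0,0,0],"grip":1}
    - {"xyz":[0,0,0.0008],"turn":[0,0,0],"grip":1}
    - {"xyz":[0,0,0.0008],"turn":[0,0,0],"grip":1}
    - {"xyz":[0,0,0.0008],"turn":[0,0,0],"grip":1}

```text
clock: 24.9
tool_pos: [432.3, -312.0, 5.7]
orientation: [0.095, 0.995, -0.0, -0.0]
contact_force: [0.3, -0.9, 1.1]
finger_gap: 85.5
finger_force: 0.0
```

Scaled: -0.2 m / 0.8 = -0.25, -0.18 m / 0.8 = -0.225.

>>> play_rows:
  increments:
    - {"xyz":[0,0,-0.0063],"turn":[0,0,0],"grip":1}
    - {"xyz":[0,0,-0.0188],"turn":[0,0,0],"grip":1}
    - {"xyz":[0,0,-0.0438],"turn":[0,0,0],"grip":1}
    - {"xyz":[0,0,-0.075],"turn":[0,0,0],"grip":1}
    - {"xyz":[0,0,-0.1125],"turn":[0,0,0],"grip":1}
    - {"xyz":[0,0,-0.15],"turn":[0,0,0],"grip":1}
    - {"xyz":[0,0,-0.1875],"turn":[0,0,0],"grip":1}
    - {"xyz":[0,0,-0.225],"turn":[0,0,0],"grip":1}
    - {"xyz":[0,0,-0.25],"turn":[0,0,0],"grip":1}
    - {"xyz":[0,0,-0.25],"turn":[0,0,0],"grip":1}

```text
clock: 25.9
tool_pos: [433.0, -312.6, 209.6]
orientation: [0.095, 0.995, -0.002, 0.002]
contact_force: [0.3, -0.5, -0.7]
finger_gap: 85.1
finger_force: 0.0
```

Scaled: 0.12 m / 0.8 = 0.15, 0.09 m / 0.8 = 0.1125.

>>> play_rows:
  increments:
    - {"xyz":[0.0625,0,0],"turn":[0,0,0],"grip":1}
    - {"xyz":[0.1125,0.025,0],"turn":[0,0,0],"grip":1}
    - {"xyz":[0.15,0.0625,0],"turn":[0,0,0],"grip":1}
    - {"xyz":[0.15,0.1,0],"turn":[0,0,0],"grip":1}
    - {"xyz":[0.15,0.1,0],"turn":[0,0,0],"grip":1}
    - {"xyz":[0.15,0.1,0],"turn":[0,0,0],"grip":1}

```text
clock: 26.5
tool_pos: [329.6, -210.4, 206.0]
orientation: [0.095, 0.996, -0.0, 0.0]
contact_force: [-0.1, -0.0, -0.1]
finger_gap: 85.6
finger_force: 0.0
```

```bash
python3 -c "
from h import *
o=arm.observe(); print(o['tool_pos'],o['clock'],o['finger_gap'])
a=snapshot('side'); b=snapshot('top')
cv2.imwrite('pics/gF.png',np.hstack([cv2.resize(a[130:310,170:490],(400,225)),cv2.resize(b[190:370,180:500],(400,225))]))"
```

```text
[ 329.63729501 -210.44855364  205.99358902] 26.5 85.57725075386374
```

View pics/gF.png

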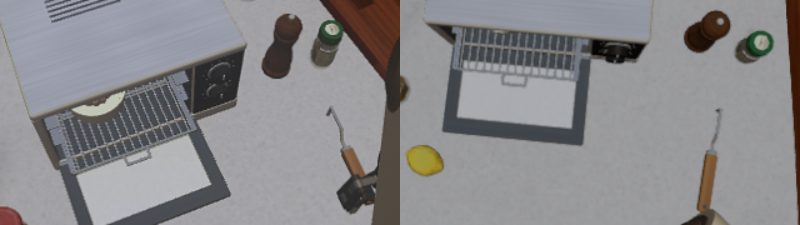

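The rack is out with the dish upright on it, the hook lies flat on the worktop at about (708,160) in the right half, and the other things stand where they were. I'm handing the job in.

```bash
python3 -c "
from plant import arm
print(arm.sign_off())"
```

```text
the job is handed in; nothing more can be done
None
```

The job is handed in, result not reported: the rack is out and held firm when I nudged it inward, the dish is upright with the garlic in it, and the hook is unhooked and flat on the worktop.

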